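Press the kit-tub lids home

ROBOT

A 6-joint arm with a two-finger parallel gripper is mounted at the origin on the work surface. World frame = base frame: x ahead of the robot, y to its left, z up, the work surface at z = 0. Lengths are in mm, angles in rad, forces in N, time in s.
With the tool pointing down it reaches from about 300 to 750 mm from the base axis. Payload 8.5 kg.
Tool frame: the origin (TCP) lies at the very end of the fingers, on their centre line; the grasp point (between the pads) lies 19 mm behind it; z points along the fingers, y is the direction in which the jaws open and shut (so a half turn about z gives the same grasp; the last joint's range is limited). The gripper opens to 88 mm and grips with 3 to 60 N. Pads are 18 mm wide; open, the fingers measure 123 mm over their backs; the gripper's body (75 mm by 187 mm) begins 45 mm behind the grasp point.
Start: joints at [0.907, 0.381, 1.297, -0, 1.464, -0.215], TCP at [238.626, 495.518, 238.748] pointing down, gripper open.
Joint ranges: [-3.11, 3.11], [-0.89, 2.33], [0.22, 2.48], [-1.42, 4.56], [0.17, 2.85], [-2.88, 2.88]. Speed limits (rad/s): [2.39, 2.39, 3.14, 3.14, 3.14, 3.14].

INTERFACE

Orientations are given as a 3x3 rotation matrix whose columns are the frame's x, y, z axes.
In Python, from workcell import r, eyes, spotter gives the robot as it stands.
- The arm moves only by the tool jog_arm, never from a script. Its argument "motion" is a list of rows, each a list of 3 entries, a list of its own where there are three numbers: the turn, a rotation vector about the tool's x, y, z in degrees, then the shift along the tool's x, y, z in mm, then the gripper's target within -1 to 1 (fully open at 1, half-way at 0, shut at -1). In form: [[[wx, wy, wz], [x, y, z], gripper], ...]. A call has 1 to 20 rows; each row shifts and turns the commanded pose from where the row before left it, along the tool's axes as they then stand; what a row does not reach is not made up. A row lasts 1/8 s, in which the tool goes at most 62.5 mm and 10.7 degrees, less where a joint would pass 70% of its speed; a pose out of reach is approached as far as the arm can. A call is refused whole if a number of a shift passes 62.5 or a number of a turn 10.7, either way. A call with a gripper value outside its range is refused whole. The fingers move at their own pace and stop on an object; "newtons" is the grip in N (left out, the last holds). Time passes only in rows, so rows that do not move let the fingers close. It gives the time, the measured TCP pose, the force and the opening at its end, in the units of the state.
- r.sense(): the state, without advancing time (a new reading comes with each control period).
- eyes.grab_frame(name): name is "scene" or "top"; returns a dict with "frame" (384x512x3 uint8, red, green, blue), "vertical_fov" (degrees; the focal length in pixels is half the picture's height over the tangent of half this angle, whatever the lens; pixels are square), "cx", "cy" (the principal point, pixels), "cam_to_world" (4x4, takes a point from camera to world coordinates). Camera axes: x right, y down, z forward; pixel columns grow to the right and rows downward; lengths in mm; the calibration is good to about 2 mm. A picture is of the moment at which its call begins. There is no depth.
- r.close_job(): hands the job in, once; it reports no verdict.
Trained networks look in a picture, given as the dict that the camera call returned (one of the last four; its "shot" number tells which), for a name from the list of things; names that differ only in an ending like _2 or _b are one class to them, and where a whole thing is asked for, a point or a joint stands for the part that bears it (a point fixed in the world has none). Each returns a list of dicts, best first, with "score" (0 to 1); they miss things now and then, are a little off and sometimes report something else, mostly with a low value. They report only what shows in the picture. A call takes as long as a camera call. They do not tell look-alikes from the thing itself.
- spotter.masks_of(picture, thing): "mask" (384x512 bool, what is visible of it).
- spotter.tip_of(picture, thing): "position" ([x, y, z] in mm, in the coordinates of the camera as it stood for that picture, good to about 4 mm: a listed point, or the origin of a listed thing).
The state is a dict: "clock": time; "joint_pos": joint angles; "qvel": joint speeds; "joint_torque": joint torques, N m; "tcp_pos": TCP position; "ee_rot": TCP orientation; "force": force on the tool from outside, world axes, zero at the start; "moment": the same for the moment, N m; "opening": finger opening in mm.
Only numpy, scipy, OpenCV 4.12 (cv2) and the standard library are available. Lean on these libraries where they do the work, as an engineer would, in place of code of your own. Each camera call takes 0.05 s, during which the arm holds its last target. There are 200 camera calls.

TASK

Three kit tubs with red press-on lids stand on the draining counter, and two of the lids are only half on, standing up on their tab side. Press every lid down until it is fully home and level all round, without hammering or forcing it, and leave the tubs and everything else standing where they are.

Things in the scene. Friction and masses are not known exactly. Their poses are not given: they have to be found in the camera images.
- tub_a: white round kit tub, loose on the counter, about 0.9 kg, 120 mm across at the top, 110 mm tall without its lid; origin at the centre of its underside; z up; x points horizontally from the clipped side of its lid to the side with the tab (the side that can stand up). With the lid fully home the flat top of the lid is 118 mm above the counter
- tub_a_edge (a point): point on the top face of tub_a's red lid (128 mm disc, 8 mm thick, with a tab sticking out 9 mm beyond its rim on this side), on the tab side, 51 mm from the lid's centre, 13 mm in from the rim: a good place to press. It is 118 mm above the counter when the lid is home and higher when the lid stands up
- tub_a_lid (a joint): tilt of tub_a's lid in rad about the clipped side of the rim (61 mm from the tub's axis, opposite the tab, 110 mm up): 0 = fully home all round, 0.1 = the tab side stands about 12 mm up. The lid is a stiff push fit: about 8 N straight down on the tab side moves it (about 15 N at the centre), it stays where it is left and stops firmly when home
- tub_b: a second tub, the same in every way as tub_a, axes alike
- tub_b_edge (a point): the same point on tub_b's lid as tub_a_edge on tub_a's
- tub_b_lid (a joint): tilt of tub_b's lid, the same as tub_a_lid
- tub_c: a third tub, the same in every way as tub_a, axes alike
- tub_c_edge (a point): the same point on tub_c's lid as tub_a_edge on tub_a's
- tub_c_lid (a joint): tilt of tub_c's lid, the same as tub_a_lid
- sample_jar: small glass jar with a green cap, 56 mm across, 75 mm tall, near the tubs; origin at the centre of its underside; left alone
- rinse_cup: blue open cup, 68 mm across, 80 mm tall, near the tubs; origin at the centre of its underside; left alone
- dish: small steel bowl, 100 mm across, 45 mm tall, on the robot's side of the tubs; origin at the centre of its underside; left alone
There are look-alikes about, which are no part of the job. What is shaped like the tub_b but blue is not meant.

How it is judged:
By the outcome, as a careful person would: the job done as asked, in the order asked, and still so for the second after the job is handed in, with the robot touching nothing.
It also fails if it takes over 35 s, if anything falls off the work surface, if the arm or the gripper's body presses on something with over 40 N, if the wrist force passes 120 N, or if a joint passes its speed limit or range.

## Working session

There is one attempt and no reset: what is moved stays moved. The work goes in short steps, Python scripts to look and compute and a tool call to move; the robot and the scene stay as the last step left them, time stands still between calls to the robot, and variables do not carry over. Pictures are saved under pics/ and viewed, about 8 in all and at most 12, crops included, and the job is handed in when it is done.

Besides the shell and the picture viewer there is one more tool, called as a command line: name --argument value ..., lists and objects as JSON in quotes. jog_arm: Moves the arm, as the interface text tells. Its arguments: {"type":"object","properties":{"motion":{"type":"array"},"newtons":{"type":"number"}},"required":["motion"]}

```bash
mkdir -p pics; cat > h.py <<'E'
import numpy as np, cv2
from workcell import r, eyes, spotter
def w(p,x): return (np.array(p["cam_to_world"])@np.r_[x,1])[:3]
E
python3 - <<'E'
from h import *
s=r.sense(); print(s["clock"],s["tcp_pos"],np.round(s["ee_rot"],3).tolist(),s["opening"])
for n in ("scene","top"):
    p=eyes.grab_frame(n); cv2.imwrite(f"pics/{n}0.png",p["frame"][:,:,::-1])
    print(n,np.round(p["cam_to_world"],2).tolist(),p["vertical_fov"])
    for t in ("tub_a","tub_a_edge","sample_jar","rinse_cup","dish"):
        for d in spotter.tip_of(p,t): print(t,round(d["score"],2),np.round(w(p,d["position"])))
E
```

```text
0.0 [238.47351255 495.30863909 238.16803279] [[-0.901, 0.434, -0.001], [0.434, 0.901, -0.001], [0.0, -0.001, -1.0]] 88.28132354087936
scene [[-0.17, 0.8, -0.57, 1131.09], [0.99, 0.13, -0.1, 185.68], [-0.01, -0.58, -0.81, 971.79], [0.0, 0.0, 0.0, 1.0]] 47.54560474001774
tub_a 0.95 [ 557. -246.   -2.]
tub_a 0.68 [574. -43.  -2.]
tub_a 0.66 [504. 455.   2.]
tub_a 0.64 [517. 254.   5.]
tub_a 0.58 [309. 281.  -4.]
tub_a_edge 0.89 [ 600. -223.  140.]
sample_jar 0.86 [723. 148.  -0.]
rinse_cup 0.88 [ 735. -139.   -3.]
dish 0.93 [ 358. -114.    0.]
top [[0.03, -1.0, 0.08, 416.18], [-1.0, -0.03, 0.02, 43.44], [-0.01, -0.08, -1.0, 1250.94], [0.0, 0.0, 0.0, 1.0]] 50.19914416337173
tub_a 0.82 [576. -43.  -5.]
tub_a 0.81 [ 555. -247.   -6.]
tub_a 0.67 [505. 449.   1.]
tub_a 0.64 [513. 255.   2.]
tub_a 0.55 [314. 279.  -0.]
tub_a_edge 0.85 [ 597. -223.  134.]
sample_jar 0.83 [721. 148.   1.]
rinse_cup 0.77 [ 736. -139.   -8.]
dish 0.97 [ 356. -116.   -2.]
```

View pics/scene0.png

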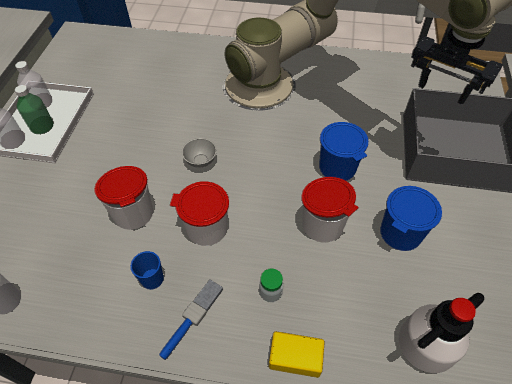

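View pics/top0.png

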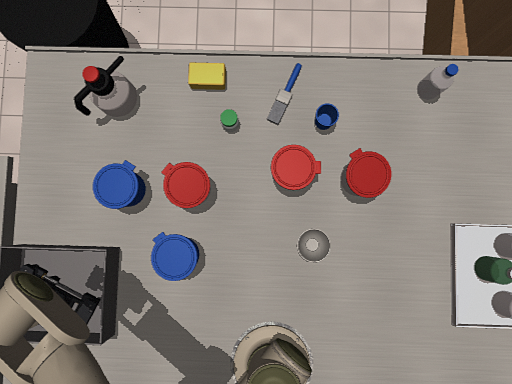

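The red tubs are centred at about (557,-246), (575,-43) and (515,254); the blue ones are look-alikes. In the top view the tabs show at about (355,154), (318,168) and (168,168). Next I'll refine the tab directions and tilt from the red pixels.

```bash
cat >> h.py <<'E'
def ray(p,u,v,z):
    f=192/np.tan(np.radians(p["vertical_fov"]/2)); T=np.array(p["cam_to_world"])
    d=T[:3,:3]@[(u-p["cx"])/f,(v-p["cy"])/f,1]; o=T[:3,3]
    return (o+d*(z-o[2])/d[2])[:2]
def lids(p,z=118):
    h=cv2.cvtColor(p["frame"],cv2.COLOR_RGB2HSV)
    m=(((h[...,0]<8)|(h[...,0]>172))&(h[...,1]>150)&(h[...,2]>70)).astype(np.uint8)
    out=[]
    for c in cv2.findContours(m,cv2.RETR_EXTERNAL,cv2.CHAIN_APPROX_NONE)[0]:
        if cv2.contourArea(c)<900: continue
        P=np.array([ray(p,u,v,z) for u,v in c[:,0]],np.float32)
        e=cv2.fitEllipse(P.astype(np.float32))
        # robust: drop tab points, refit
        for _ in range(3):
            C=np.array(e[0]); R=np.linalg.norm(P-C,axis=1); k=R<np.median(R)+4
            e=cv2.fitEllipse(P[k])
        C=np.array(e[0]); R=np.linalg.norm(P-C,axis=1); d=(P[R>R.max()-5]-C).mean(0)
        out.append((np.round(C,1),np.round(e[1],1),round(R.max(),1),np.round(d/np.linalg.norm(d),2)))
    return out
E
python3 - <<'E'
from h import *
ims=[]
for n in ("top","scene"):
    p=eyes.grab_frame(n); print(n,*lids(p),sep="\n")
    for d in spotter.tip_of(p,"tub_b_edge"): print(round(d["score"],2),np.round(w(p,d["position"])))
    f=p["frame"][:,:,::-1]
    c=f[135:215,155:400] if n=="top" else f[155:250,90:365]
    ims.append(cv2.resize(c,(795,275),interpolation=cv2.INTER_CUBIC))
cv2.imwrite("pics/c1.png",np.vstack(ims))
E
```

```text
top
(array([515.4, 252.3]), array([124.6, 127.5]), np.float64(78.4), array([0.62, 0.79]))
(array([ 558.1, -251.2]), array([120.4, 127.1]), np.float64(76.8), array([0.86, 0.52]))
(array([572.7, -44.1]), array([123.8, 124.1]), np.float64(75.8), array([ 0.04, -1.  ]))
0.89 [548. 291. 144.]
0.75 [553. 425. 118.]
0.72 [516. 258.   4.]
0.63 [355. 313. 115.]
scene
(array([575.9, -41.8]), array([124.2, 126.8]), np.float64(76.1), array([ 0.01, -1.  ]))
(array([508.3, 253.8]), array([114.9, 129.6]), np.float64(72.0), array([0.47, 0.88]))
(array([ 555. , -250.4]), array([117.4, 123.3]), np.float64(64.6), array([0.57, 0.82]))
0.94 [547. 289. 137.]
0.65 [547. 429. 117.]
0.6 [353. 313. 119.]
```

View pics/c1.png

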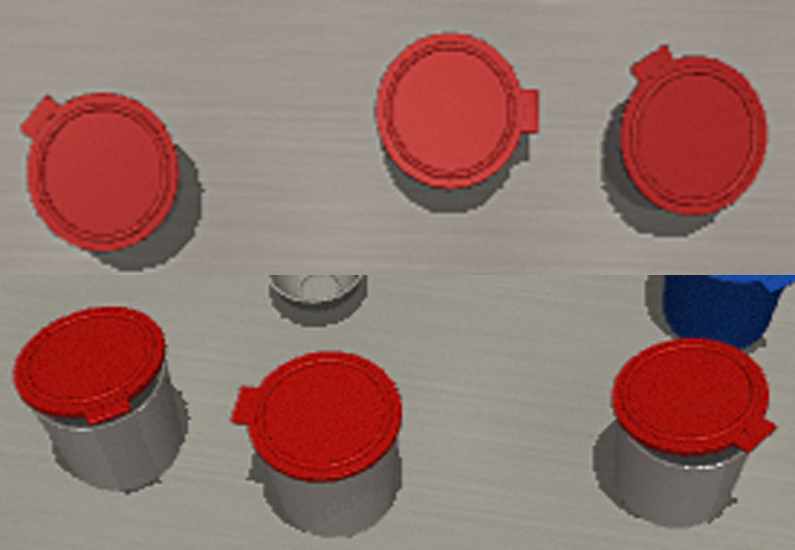

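Left and right lids stand up (tab sides at about z 140 and 137); the middle one looks home. I'm shutting the gripper and moving above the left tab edge.

jog_arm --motion '[[[0,0,0],[-30,-4,4],-1],[[0,0,0],[-30,-4,4],-1],[[0,0,0],[-30,-4,4],-1],[[0,0,0],[-30,-4,4],-1],[[0,0,0],[-30,-4,4],-1],[[0,0,0],[-30,-4,4],-1],[[0,0,0],[-30,-4,4],-1],[[0,0,0],[-30,-4,4],-1],[[0,0,0],[-30,-4,4],-1],[[0,0,0],[-30,-4,4],-1],[[0,0,0],[-30,-4,4],-1],[[0,0,0],[-30,-4,4],-1],[[0,0,0],[-8,-4,10],-1],[[0,0,0],[0,0,10],-1],[[0,0,0],[0,0,0],-1]]' --newtons 20

```text
clock: 2.68
tcp_pos: [546.4, 289.5, 169.8]
ee_rot: [[-0.901, 0.433, -0.002], [0.433, 0.901, -0.0], [0.002, -0.001, -1.0]]
force: [-0.8, 1.2, 0.3]
opening: 0.6
```

jog_arm --motion '[[[0,0,0],[0,0,6],-1],[[0,0,0],[0,0,6],-1],[[0,0,0],[0,0,4],-1],[[0,0,0],[0,0,3],-1],[[0,0,0],[0,0,2],-1],[[0,0,0],[0,0,2],-1],[[0,0,0],[0,0,2],-1],[[0,0,0],[0,0,2],-1],[[0,0,0],[0,0,2],-1],[[0,0,0],[0,0,2],-1],[[0,0,0],[0,0,2],-1],[[0,0,0],[0,0,2],-1]]'

```text
clock: 4.18
tcp_pos: [548.6, 290.0, 137.3]
ee_rot: [[-0.901, 0.434, 0.004], [0.434, 0.901, 0.003], [-0.003, 0.004, -1.0]]
force: [0.4, 3.9, 6.9]
opening: 0.4
```

jog_arm --motion '[[[0,0,0],[0,0,1.5],-1],[[0,0,0],[0,0,1.5],-1],[[0,0,0],[0,0,1.5],-1],[[0,0,0],[0,0,1.5],-1],[[0,0,0],[0,0,1.5],-1],[[0,0,0],[0,0,1.5],-1],[[0,0,0],[0,0,1.5],-1],[[0,0,0],[0,0,1.5],-1],[[0,0,0],[0,0,1.5],-1],[[0,0,0],[0,0,1],-1]]'

```text
clock: 5.42
tcp_pos: [549.4, 290.3, 123.2]
ee_rot: [[-0.901, 0.434, 0.006], [0.434, 0.901, 0.004], [-0.004, 0.006, -1.0]]
force: [2.8, 5.0, 7.7]
opening: 0.6
```

jog_arm --motion '[[[0,0,0],[0,0,1],-1],[[0,0,0],[0,0,1],-1],[[0,0,0],[0,0,1],-1],[[0,0,0],[0,0,1],-1],[[0,0,0],[0,0,0.5],-1],[[0,0,0],[0,0,0.5],-1],[[0,0,0],[0,0,0],-1]]'

```text
clock: 6.3
tcp_pos: [549.4, 290.2, 118.3]
ee_rot: [[-0.901, 0.434, 0.006], [0.434, 0.901, 0.003], [-0.004, 0.006, -1.0]]
force: [3.0, 5.0, 9.0]
opening: 0.8
```

jog_arm --motion '[[[0,0,0],[0,0,0.5],-1],[[0,0,0],[0,0,0.5],-1],[[0,0,0],[0,0,0.5],-1],[[0,0,0],[0,0,0],-1]]'

```text
clock: 6.8
tcp_pos: [549.4, 290.3, 118.1]
ee_rot: [[-0.901, 0.434, 0.007], [0.434, 0.901, 0.004], [-0.005, 0.006, -1.0]]
force: [0.4, 3.1, 17.3]
opening: 0.5
```

Left lid is at z 118 with the force rising to 17 N and no further motion, so it's home. I'm lifting off and moving to the right tub.

jog_arm --motion '[[[0,0,0],[0,0,-3],-1],[[0,0,0],[0,0,-12],-1],[[0,0,0],[0,0,-25],-1],[[0,0,0],[0,0,-15],-1],[[0,0,0],[-19,-31.5,0],-1],[[0,0,0],[-19,-31.5,0],-1],[[0,0,0],[-19,-31.5,0],-1],[[0,0,0],[-19,-31.5,0],-1],[[0,0,0],[-19,-31.5,0],-1],[[0,0,0],[-19,-31.5,0],-1],[[0,0,0],[-19,-31.5,0],-1],[[0,0,0],[-19,-31.5,0],-1],[[0,0,0],[-19,-31.5,0],-1],[[0,0,0],[-19,-31.5,0],-1],[[0,0,0],[-19,-31.5,0],-1],[[0,0,0],[-19,-31.5,0],-1],[[0,0,0],[-19,-31.5,0],-1],[[0,0,0],[-19,-31.5,0],-1],[[0,0,0],[0,0,0],-1]]'

```text
clock: 9.18
tcp_pos: [595.7, -226.0, 169.3]
ee_rot: [[-0.9, 0.437, -0.0], [0.437, 0.9, -0.0], [0.0, -0.0, -1.0]]
force: [0.8, -0.4, 0.0]
opening: 0.4
```

jog_arm --motion '[[[0,0,0],[0,0,6],-1],[[0,0,0],[0,0,6],-1],[[0,0,0],[0,0,4],-1],[[0,0,0],[0,0,3],-1],[[0,0,0],[0,0,2],-1],[[0,0,0],[0,0,2],-1],[[0,0,0],[0,0,2],-1],[[0,0,0],[0,0,2],-1],[[0,0,0],[0,0,2],-1],[[0,0,0],[0,0,2],-1],[[0,0,0],[0,0,2],-1],[[0,0,0],[0,0,1.5],-1],[[0,0,0],[0,0,1.5],-1]]'

```text
clock: 10.8
tcp_pos: [596.6, -223.5, 135.0]
ee_rot: [[-0.901, 0.434, 0.003], [0.434, 0.901, -0.0], [-0.003, 0.001, -1.0]]
force: [0.4, 3.4, 7.2]
opening: 0.5
```

jog_arm --motion '[[[0,0,0],[0,0,1.5],-1],[[0,0,0],[0,0,1.5],-1],[[0,0,0],[0,0,1.5],-1],[[0,0,0],[0,0,1.5],-1],[[0,0,0],[0,0,1.5],-1],[[0,0,0],[0,0,1.5],-1],[[0,0,0],[0,0,1.5],-1],[[0,0,0],[0,0,1.5],-1],[[0,0,0],[0,0,1],-1],[[0,0,0],[0,0,1],-1],[[0,0,0],[0,0,1],-1],[[0,0,0],[0,0,0],-1]]'

```text
clock: 12.3
tcp_pos: [597.5, -223.2, 120.3]
ee_rot: [[-0.901, 0.433, 0.005], [0.433, 0.901, -0.0], [-0.005, 0.002, -1.0]]
force: [4.5, 4.7, 7.3]
opening: 0.1
```

jog_arm --motion '[[[0,0,0],[0,0,1],-1],[[0,0,0],[0,0,1],-1],[[0,0,0],[0,0,0.5],-1],[[0,0,0],[0,0,0.5],-1],[[0,0,0],[0,0,0.5],-1],[[0,0,0],[0,0,0],-1]]'

```text
clock: 13.05
tcp_pos: [597.6, -223.3, 118.2]
ee_rot: [[-0.901, 0.433, 0.006], [0.433, 0.901, -0.001], [-0.006, 0.002, -1.0]]
force: [1.6, 5.3, 15.8]
opening: 0.9
```

Right lid is home too (z 118.2, 16 N). A gentle touch on the middle lid's tab side will confirm that one.

jog_arm --motion '[[[0,0,0],[0,0,-3],-1],[[0,0,0],[0,0,-12],-1],[[0,0,0],[0,0,-15],-1],[[0,0,0],[13,18.5,0],-1],[[0,0,0],[13,18.5,0],-1],[[0,0,0],[13,18.5,0],-1],[[0,0,0],[13,18.5,0],-1],[[0,0,0],[13,18.5,0],-1],[[0,0,0],[12,18.5,0],-1],[[0,0,0],[0,0,8],-1],[[0,0,0],[0,0,6],-1],[[0,0,0],[0,0,4],-1],[[0,0,0],[0,0,2],-1],[[0,0,0],[0,0,2],-1],[[0,0,0],[0,0,2],-1],[[0,0,0],[0,0,1],-1],[[0,0,0],[0,0,1],-1],[[0,0,0],[0,0,0],-1]]'

```text
clock: 15.3
tcp_pos: [574.7, -90.3, 119.2]
ee_rot: [[-0.901, 0.434, -0.0], [0.434, 0.901, -0.0], [0.0, -0.0, -1.0]]
force: [0.5, 0.1, 0.6]
opening: 0.4
```

jog_arm --motion '[[[0,0,0],[0,0,1],-1],[[0,0,0],[0,0,1],-1],[[0,0,0],[0,0,1],-1],[[0,0,0],[0,0,1],-1],[[0,0,0],[0,0,0],-1]]'

```text
clock: 15.92
tcp_pos: [575.1, -90.5, 118.0]
ee_rot: [[-0.901, 0.434, 0.003], [0.434, 0.901, -0.001], [-0.003, -0.0, -1.0]]
force: [-7.4, 0.5, 20.1]
opening: 0.4
```

jog_arm --motion '[[[0,0,0],[0,0,-3],-1],[[0,0,0],[0,0,-15],-1],[[0,0,0],[0,0,-40],-1],[[0,0,0],[0,0,-40],-1],[[0,0,0],[30,18,-5],-1],[[0,0,0],[30,18,0],-1],[[0,0,0],[30,18,0],-1],[[0,0,0],[30,18,0],-1],[[0,0,0],[30,18,0],-1],[[0,0,0],[30,18,0],-1],[[0,0,0],[15,10,0],-1],[[0,0,0],[0,0,0],-1]]'

```text
clock: 17.42
tcp_pos: [450.3, 101.0, 218.7]
ee_rot: [[-0.902, 0.433, 0.001], [0.433, 0.902, -0.0], [-0.001, 0.0, -1.0]]
force: [0.2, -0.4, 0.3]
opening: 0.2
```

```bash
python3 - <<'E'
from h import *
ims=[]
for n in ("top","scene"):
    p=eyes.grab_frame(n); print(n,*lids(p),sep="\n")
    for t in ("tub_b","tub_b_edge"):
        for d in spotter.tip_of(p,t): print(t,round(d["score"],2),np.round(w(p,d["position"])))
    f=p["frame"][:,:,::-1]
    c=f[135:215,155:400] if n=="top" else f[155:250,90:365]
    ims.append(cv2.resize(c,(795,275),interpolation=cv2.INTER_CUBIC))
cv2.imwrite("pics/c2.png",np.vstack(ims)); s=r.sense(); print(s["clock"],s["tcp_pos"],s["force"])
E
```

```text
top
(array([521.7, 266.5]), array([100.4, 116.3]), np.float64(74.4), array([-0.71, -0.71]))
(array([ 558. , -248.1]), array([123.7, 124.2]), np.float64(76.1), array([0.82, 0.57]))
(array([572.7, -44.1]), array([123.9, 124. ]), np.float64(75.9), array([ 0.04, -1.  ]))
tub_b 0.91 [509. 453.  -1.]
tub_b 0.73 [572. -39.  -3.]
tub_b 0.62 [ 559. -247.   -4.]
tub_b 0.58 [515. 255.   3.]
tub_b 0.56 [314. 281.   1.]
tub_b 0.28 [573. -96. 120.]
tub_b_edge 0.76 [548. 295. 123.]
tub_b_edge 0.63 [354. 311. 114.]
tub_b_edge 0.57 [552. 424. 119.]
scene
(array([576. , -41.8]), array([124.2, 126.8]), np.float64(76.2), array([ 0.01, -1.  ]))
(array([518. , 253.2]), array([123.7, 127.7]), np.float64(77.0), array([0.64, 0.77]))
(array([ 561. , -246.1]), array([123.9, 127.7]), np.float64(76.6), array([0.83, 0.56]))
tub_b 0.94 [575. -43.  -4.]
tub_b 0.79 [ 555. -245.   -1.]
tub_b 0.72 [519. 254.   1.]
tub_b 0.68 [501. 451.   1.]
tub_b_edge 0.9 [551. 429. 116.]
tub_b_edge 0.82 [355. 315. 119.]
tub_b_edge 0.56 [516. 255.   1.]
17.725 [450.67433459  99.93909697 218.1063751 ] [-0.22504579 -0.28010155 -0.17253845]
```

View pics/c2.png

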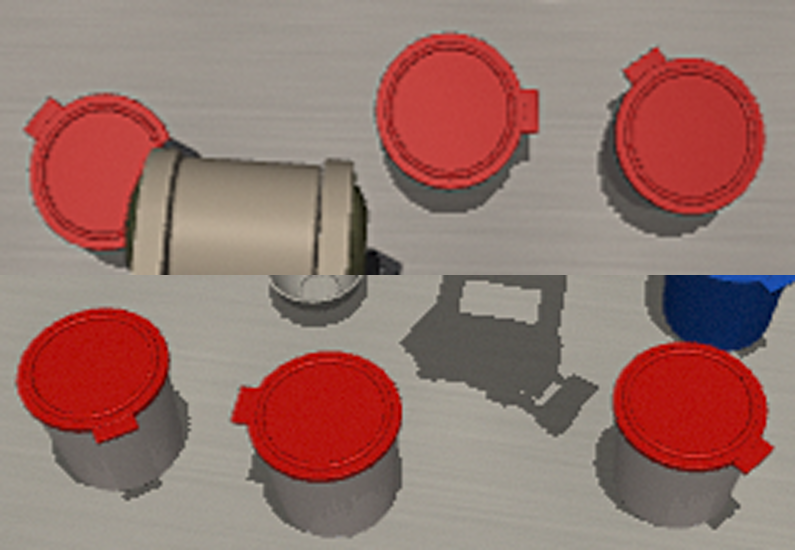

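All three lids now look level: in the scene view their ellipses match at about 124 x 127 mm. The tubs haven't moved.

```bash
python3 -c "
from h import *
print(r.close_job())"
```

```text
the job is handed in; nothing more can be done
None
```

All three lids are fully home and level. I handed the job in at about 17.7 s, with the arm clear of everything.

- **Pressing:** I pressed the two raised lids, on the left and right tubs, slowly on their tab sides with the gripper shut. Both moved at about 7–9 N. They stopped firmly at z ≈ 118 mm, where the force rose to 16–17 N without further motion. The middle lid was already home; a check press of 20 N met a firm stop at 118.0 mm.
- **Final pictures:** The three lid outlines in the scene camera agree at about 124 x 127 mm. The tub positions match the first measurements within the detector's accuracy (about 4 mm). I did not re-measure the jar, cup and dish, but the arm never went near them.
- **One check that disagreed:** In the top view the arm partly hid the left lid, so its outline fit there was off. I relied on the scene view and the press reading for that lid; a top-view network estimate put its edge at 123 mm, about 5 mm above home and close to the network's 4 mm error.

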